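Put the roll gauges away: hang the disc gauges, square up the parallel bar

ROBOT

A 7-joint arm with a two-finger parallel gripper is mounted at the origin on the work surface. World frame = base frame: x ahead of the robot, y to its left, z up, the work surface at z = 0. Lengths are in mm, angles in rad, forces in N, time in s.
With the tool pointing down it reaches from about 400 to 850 mm from the base axis. Payload 4.5 kg.
Tool frame: the origin (TCP) lies midway between the tips of the shut fingers; the grasp point (between the pads) lies robot.grip_point_offset behind it (robot.grip_point_offset is the distance from the TCP to the grasp point, in mm); z points along the fingers, y is the line along which they close (so a half turn about z gives the same grasp; the last joint's range is limited). The gripper opens to 88 mm and grips with 3 to 60 N. Pads are 18 mm wide; open, the fingers measure 123 mm over their backs; the gripper's body (75 mm by 187 mm) begins 45 mm behind the grasp point.
Start: joints at [-1.086, 0.689, -0.195, 1.565, 0.157, 0.902, -0.215], TCP at [272.288, 562.594, 238.743] pointing down, gripper open.
Joint ranges: [-3.01, 3.01], [-0.46, 2.08], [-1.47, 1.51], [0.13, 2.56], [-1, 4.14], [0.04, 2.09], [-2.66, 2.66]. Speed limits (rad/s): [2.57, 2.57, 3.14, 3.14, 3.14, 3.14, 3.14].

INTERFACE

Orientations are given as a rotation vector (axis times angle).
In Python, from cell import robot, effector, snapshot, order gives the robot as it stands. Calls block until the motion is done:
- robot.reach(position, orientation): joint-space move of the TCP to a pose.
- robot.servo_line(position, ori=None, speed=150, force_limit=None): straight line of the TCP; ori=None keeps the orientation; speed is the mean speed in mm/s. With force_limit (N) it stops when the force on the tool has changed by that much, and returns True; else False.
- robot.move_joints(angles): joint-space move.
- effector.open_gripper() and effector.close_gripper(f_grip=None): open the fingers fully, or close them until they stop; f_grip is the grip in N (None keeps the last).
- robot.dwell(seconds).
- robot.solve_ik(position, orientation): joint angles nearest the present ones, or None.
- robot.get_state(): the state.
- snapshot(name): name is "side" or "top" or "wrist"; returns a dict with "frame" (420x560x3 uint8, red, green, blue), "range_z" (420x560 float32, mm along the optical axis (not along the pixel's ray), 0 where there is no reading), "camera_matrix" (3x3 intrinsics, pixels), "rvec" (rotation vector, rad) and "tvec" (3), from world to camera coordinates, as OpenCV has them; the wrist camera has in their place "T_tool_cam" (4x4, takes a point from camera to tool coordinates, whose origin is the TCP and whose axes are the flange's). Camera axes: x right, y down, z forward; pixel columns grow to the right and rows downward; lengths in mm; the calibration is good to about 2 mm. A picture is of the moment at which its call begins: read the wrist's pose just before it.
A pose or a line that the arm cannot do raises robot.Unreachable and nothing moves.
- order.sign_off(): hands the job in; it is judged then, once.
The state is a dict: "t": time; "joint_pos": joint angles; "dq": joint speeds; "joint_torque": joint torques, N m; "ee_pos": TCP position; "ee_rot": TCP orientation; "ft_force": force on the tool from outside, world axes, zero at the start; "ft_torque": the same for the moment, N m; "gripper_width": opening from 0.0 (shut) to 1.0 (fully open); "grip_force": force on a finger pad.
Only numpy, scipy, OpenCV 4.12 (cv2) and the standard library are available. Lean on these libraries where they do the work, as an engineer would, in place of code of your own. Each camera call takes 0.05 s, during which the arm holds its last target. There are 200 camera calls.

TASK

Clear the gauge bench after a roll check: hang every steel disc gauge that stands on the bench by its strap handle on the ash peg rail, one to a peg, using only pegs that are free, and push the ground parallel bar into the fence corner so that it lies flat with its long side flush along the long fence and its end flush against the short stop. Leave the brass rings hanging and the other things on the bench where they are, do not tip a gauge over, and put the bar right again if it gets knocked.

Things in the scene. Friction and masses are not known exactly. Their poses are not given: they have to be found in the camera images.
- peg0 (a point): peg 0 of the fixed ash peg rail (bar 26 mm thick along y, centre 210 mm up; six level pegs 100 mm apart point to -x, towards the robot; peg0 at the -y end). Point: centre line, mid shank, 54 mm in front of the bar's centre line, 210 mm up. Shank 10 mm thick from x=+41 to -41 mm from here, then a 14 mm thick end knob to x=-51 mm
- peg1 (a point): peg 1 of the fixed ash peg rail (bar 26 mm thick along y, centre 210 mm up; six level pegs 100 mm apart point to -x, towards the robot; peg0 at the -y end). Point: centre line, mid shank, 54 mm in front of the bar's centre line, 210 mm up. Shank 10 mm thick from x=+41 to -41 mm from here, then a 14 mm thick end knob to x=-51 mm
- peg2 (a point): peg 2 of the fixed ash peg rail (bar 26 mm thick along y, centre 210 mm up; six level pegs 100 mm apart point to -x, towards the robot; peg0 at the -y end). Point: centre line, mid shank, 54 mm in front of the bar's centre line, 210 mm up. Shank 10 mm thick from x=+41 to -41 mm from here, then a 14 mm thick end knob to x=-51 mm
- peg3 (a point): peg 3 of the fixed ash peg rail (bar 26 mm thick along y, centre 210 mm up; six level pegs 100 mm apart point to -x, towards the robot; peg0 at the -y end). Point: centre line, mid shank, 54 mm in front of the bar's centre line, 210 mm up. Shank 10 mm thick from x=+41 to -41 mm from here, then a 14 mm thick end knob to x=-51 mm
- peg4 (a point): peg 4 of the fixed ash peg rail (bar 26 mm thick along y, centre 210 mm up; six level pegs 100 mm apart point to -x, towards the robot; peg0 at the -y end). Point: centre line, mid shank, 54 mm in front of the bar's centre line, 210 mm up. Shank 10 mm thick from x=+41 to -41 mm from here, then a 14 mm thick end knob to x=-51 mm
- peg5 (a point): peg 5 of the fixed ash peg rail (bar 26 mm thick along y, centre 210 mm up; six level pegs 100 mm apart point to -x, towards the robot; peg0 at the -y end). Point: centre line, mid shank, 54 mm in front of the bar's centre line, 210 mm up. Shank 10 mm thick from x=+41 to -41 mm from here, then a 14 mm thick end knob to x=-51 mm
- gauge0: disc gauge: steel disc 52 mm across, 30 mm high, standing flat, with a house-shaped strap handle on top in its y-z plane (strap 12 mm wide along x, 5 thick; outer width 48; opening 38 mm wide from z=30 to 44, then a gable, inside peak z=61, top z=68); a peg passes it along x, either way. About 0.4 kg. Origin: centre of underside. None if absent
- eye0 (a point): point of gauge0, 54.1 mm above its origin, just under the handle's peak: where a peg's centre line runs when the gauge hangs by its handle
- gauge1: disc gauge: steel disc 56 mm across, 30 mm high, standing flat, with a house-shaped strap handle on top in its y-z plane (strap 12 mm wide along x, 5 thick; outer width 48; opening 38 mm wide from z=30 to 44, then a gable, inside peak z=61, top z=68); a peg passes it along x, either way. About 0.4 kg. Origin: centre of underside. None if absent
- eye1 (a point): point of gauge1, 54.1 mm above its origin, just under the handle's peak: where a peg's centre line runs when the gauge hangs by its handle
- gauge2: disc gauge: steel disc 58 mm across, 30 mm high, standing flat, with a house-shaped strap handle on top in its y-z plane (strap 12 mm wide along x, 5 thick; outer width 48; opening 38 mm wide from z=30 to 44, then a gable, inside peak z=61, top z=68); a peg passes it along x, either way. About 0.4 kg. Origin: centre of underside. None if absent
- eye2 (a point): point of gauge2, 54.1 mm above its origin, just under the handle's peak: where a peg's centre line runs when the gauge hangs by its handle
- gauge3: disc gauge: steel disc 62 mm across, 30 mm high, standing flat, with a house-shaped strap handle on top in its y-z plane (strap 12 mm wide along x, 5 thick; outer width 48; opening 38 mm wide from z=30 to 44, then a gable, inside peak z=61, top z=68); a peg passes it along x, either way. About 0.4 kg. Origin: centre of underside. None if absent
- eye3 (a point): point of gauge3, 54.1 mm above its origin, just under the handle's peak: where a peg's centre line runs when the gauge hangs by its handle
- ring0: plain brass ring gauge (no handle) 56 mm outside, 42 mm bore, 14 mm thick, hanging by its bore on peg0 if present (None if absent: then that peg is free). Origin at the ring's centre, axis along x
- ring1: plain brass ring gauge (no handle) 56 mm outside, 42 mm bore, 14 mm thick, hanging by its bore on peg2 if present (None if absent: then that peg is free). Origin at the ring's centre, axis along x
- ring2: plain brass ring gauge (no handle) 56 mm outside, 42 mm bore, 14 mm thick, hanging by its bore on peg5 if present (None if absent: then that peg is free). Origin at the ring's centre, axis along x
- fence: fixed steel fence corner on the bench, 22 mm high: long fence along its x (inner face y=0, from x=-150 to 20 mm, 20 mm thick towards +y) and short stop along its y (inner face x=0, from y=-85 to 0, 20 mm thick towards +x). Origin at the inner corner on the bench; the free side is -x, -y
- bar: ground steel parallel bar 100 x 25 x 18 mm (long along its x), loose, lying flat, 0.35 kg; origin at centre of underside. Home: its origin is at (-50, -12.5) mm of the fence, axes parallel (either way round)
- depth_gauge: bystander: rusted steel depth gauge lying flat: 100 x 16 x 10 mm cross-beam with a 130 mm blade over it, 14 mm high; origin under the beam's middle
- oil_tin: bystander: glossy green enamel oil-can-shaped tin with a short brass spout, 60 mm across, 103 mm high; origin at centre of underside
- vee_block: bystander: dark steel block with a slot in its top, 45 x 50 x 29 mm; origin at centre of underside
- brush: bystander: bench brush, about 150 mm long, lying flat; origin near its middle
- grease_jar: bystander: small amber glass jar, 44 mm across, 50 mm high; origin at centre of underside

How it is judged:
By the outcome, as a careful person would: the job done as asked, in the order asked, and still so for the second after the job is handed in, with the robot touching nothing.
Of gauge0, gauge1, gauge2, gauge3 only 3 to 4 are there at a start; the rules pass over those that are not, and their reading is None.
Of ring0, ring1, ring2 only 2 to 2 are there at a start; the rules pass over those that are not, and their reading is None.
At some moment in a run one of bar may be knocked a few centimetres aside while the robot is not near it.
It also fails if it takes over 210 s, if anything falls off the work surface, if the arm or the gripper's body presses on something with over 40 N, if the wrist force passes 120 N, or if a joint passes its speed limit or range.

## Working session

There is one attempt and no reset: what is moved stays moved. The work goes in short steps, each a Python script; the robot and the scene stay as the last script left them, time stands still between calls to the robot, and variables do not carry over. Pictures are saved under pics/ and viewed, at most 14 in all, crops included, and the job is handed in when it is done.

```bash
ls; mkdir -p pics; python3 - <<'E'
from cell import robot, effector, snapshot, order
import cv2, numpy as np
for n in ("top","side"):
    s=snapshot(n); cv2.imwrite(f"pics/{n}0.png",s["frame"][:,:,::-1])
    R=cv2.Rodrigues(np.array(s["rvec"],float))[0]
    print(n,s["camera_matrix"],(-R.T@np.array(s["tvec"]).reshape(3)).round(), R.round(2).tolist(), (s["range_z"]>0).mean())
    np.savez(f"{n}0.npz",**s)
print(robot.get_state(), robot.grip_point_offset)
E
```

```text
pics
top [[466.77697606   0.         287.00186669]
 [  0.         466.77697606 215.60343246]
 [  0.           0.           1.        ]] [ 481.   26. 1203.] [[-0.02, -1.0, -0.0], [-1.0, 0.02, -0.05], [0.05, 0.0, -1.0]] 0.9960374149659864
side [[535.03054821   0.         282.9605465 ]
 [  0.         535.03054821 209.56495708]
 [  0.           0.           1.        ]] [  398. -1023.   803.] [[0.99, -0.13, 0.02], [-0.06, -0.54, -0.84], [0.12, 0.83, -0.54]] 0.9958163265306123
{'t': 0.1, 'joint_pos': array([-1.08616285,  0.68987595, -0.19453354,  1.56620513,  0.15730253,
        0.9024892 , -0.21511397]), 'dq': array([ 1.31553236e-05, -1.95438112e-03, -7.77815243e-04, -3.25727520e-03,
        4.47417318e-05, -2.75774017e-04,  3.13350471e-04]), 'joint_torque': array([-3.38708080e-03, -5.28500390e+01, -1.27131332e+00, -1.53838331e+01,
       -5.24830772e-02,  2.00328665e-03,  3.23336758e-05]), 'ee_pos': array([272.11681331, 562.04665141, 238.0149444 ]), 'ee_rot': array([-7.02022754e-01, -3.06189609e+00,  2.46086327e-03]), 'ft_force': array([-0.58578039, -0.08042498,  1.08580137]), 'ft_torque': array([-0.02736325, -0.00922868,  0.0010322 ]), 'grip_force': 0.0, 'gripper_width': 0.9967721006519884} 18.700000000000003
```

View pics/top0.png

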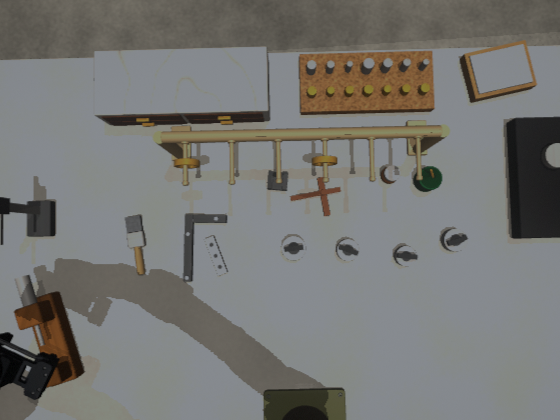

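View pics/side0.png

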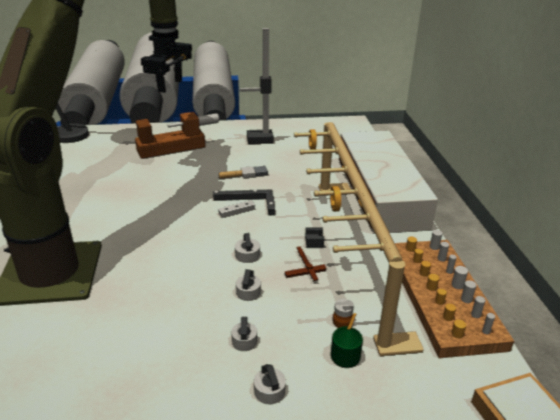

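Top view: rings hang on peg5 (185,162) and peg2 (325,160), so pegs 0, 1, 3 and 4 are free. Gauges stand at (293,247), (347,249), (405,255) and (455,239). The fence corner is near (193,222), with the bar at (216,256). The side view agrees: four gauges in a row, the oil tin near peg0, and the rest of the objects well below the pegs. Next I'll measure positions from depth.

```bash
cat > h.py <<'E'
import cv2, numpy as np
from cell import robot, effector, snapshot, order
from scipy.spatial.transform import Rotation as Ro
def T_world_cam(s, st=None):
    if "T_tool_cam" in s:
        T=np.eye(4); T[:3,:3]=Ro.from_rotvec(st["ee_rot"]).as_matrix(); T[:3,3]=st["ee_pos"]
        return T@np.array(s["T_tool_cam"])
    T=np.eye(4); T[:3,:3]=cv2.Rodrigues(np.array(s["rvec"],float))[0]; T[:3,3]=np.array(s["tvec"]).ravel()
    return np.linalg.inv(T)
def cloud(s, st=None):
    """HxWx3 world points; nan where no reading"""
    K=np.array(s["camera_matrix"]); z=np.array(s["range_z"],float); z[z==0]=np.nan
    v,u=np.mgrid[:z.shape[0],:z.shape[1]]
    P=np.stack([(u-K[0,2])/K[0,0]*z,(v-K[1,2])/K[1,1]*z,z],-1); T=T_world_cam(s,st)
    return P@T[:3,:3].T+T[:3,3]
def blobs(mask,amin=5):
    n,l,st,c=cv2.connectedComponentsWithStats(mask.astype(np.uint8),connectivity=8)
    return [(l==i) for i in range(1,n) if st[i,4]>=amin]
def rect(xy):
    (cx,cy),(w,h),a=cv2.minAreaRect(xy.astype(np.float32))
    if w<h: w,h,a=h,w,a+90
    return np.array([cx,cy]),w,h,(a+90)%180-90   # long axis angle deg in world
def down(yaw):
    """tool down; closing axis (tool y) at angle yaw (rad) from world x"""
    y=np.array([np.cos(yaw),np.sin(yaw),0]); z=np.array([0,0,-1.])
    return Ro.from_matrix(np.stack([np.cross(y,z),y,z],1)).as_rotvec()
def wrist():
    st=robot.get_state(); s=snapshot("wrist"); return s,cloud(s,st),st
def save(n,s): cv2.imwrite(f"pics/{n}.png",s["frame"][:,:,::-1])
E
python3 - <<'E'
from h import *
s=dict(np.load("top0.npz")); P=cloud(s); Z=P[...,2]
print("bench z",np.nanmedian(Z[200:340,240:520]))
for lo,hi,v0,v1,u0,u1 in ((15,80,225,275,270,480),(8,40,205,290,175,235),(190,240,120,190,150,450)):
    m=np.zeros(Z.shape,bool); m[v0:v1,u0:u1]=True; m&=(Z>lo)&(Z<hi)
    for b in blobs(m):
        p=P[b]; c,w,h,a=rect(p[:,:2]); print(lo,b.sum(),c.round(1),round(w),round(h),round(a,1),"z",np.percentile(p[:,2],[5,50,95]).round(1))
        if lo==15:
            q=p[p[:,2]>42]; 
            if len(q)>5: c,w,h,a=rect(q[:,:2]); print("   handle",len(q),c.round(1),round(w),round(h),round(a,1), q[:,2].max().round(1))
for v in (150,165,175):
    r=Z[v,150:450]; m=(r>190)&(r<240); u=np.where(m)[0]+150
    for g in np.split(u,np.where(np.diff(u)>1)[0]+1): print(v,P[v,g].mean(0).round(1),len(g))
E
```

```text
bench z -0.33776518146646595
15 451 [ 469.7 -389.9] 57 56 27.7 z [22.4 30.6 62.7]
   handle 105 [ 469.9 -390.6] 50 13 -69.7 68.2
15 467 [460.1  15.6] 58 58 88.4 z [26.1 30.2 61.6]
   handle 95 [459.6  14.6] 46 12 -84.6 68.9
15 400 [ 451.7 -121. ] 55 53 88.6 z [24.7 30.5 62.9]
   handle 97 [ 451.9 -120.7] 48 12 68.6 68.2
15 359 [ 433.2 -265.4] 50 48 88.5 z [24.8 30.3 62.9]
   handle 94 [ 433.2 -265.6] 47 12 83.4 68.5
8 868 [464.7 240.6] 170 105 -2.8 z [15.  21.1 25.1]
8 409 [445. 213.] 100 25 19.9 z [12.7 17.2 21.1]
190 5141 [660.9  -5. ] 636 119 90.0 z [209.3 217.8 223.3]
150 [677.3 244.3 212.8] 5
150 [674.4 143.4 214.7] 5
150 [672.2  45.2 213.3] 5
150 [669.6 -55.3 213.4] 5
150 [ 667.3 -154.7  212.5] 4
150 [ 664.5 -253.6  213.8] 5
165 [645.6 263.2 211.6] 4
165 [644.7 243.4 214.1] 4
165 [646.3 220.3 200.6] 6
165 [642.6 144.3 211.9] 5
165 [639.7  44.8 214.1] 4
165 [637.3 -54.3 214. ] 5
165 [ 634.8 -154.5  213.3] 5
165 [ 632.4 -254.8  212.8] 5
175 [623.4 243.9 212.8] 4
175 [620.7 144.5 214.1] 5
175 [618.3  44.3 213.6] 5
175 [615.8 -54.8 213.7] 4
175 [ 613.5 -154.   212.3] 5
175 [ 610.9 -253.8  213.3] 5
```

```bash
python3 - <<'E'
from h import *
s=dict(np.load("top0.npz")); P=cloud(s); Z=P[...,2]
for y in (-254,-154.5,-54.8,44.5,144,244):
    m=(abs(P[...,1]-y)<4)&(Z>205)&(Z<230); x=P[m][:,0]; b=m&(Z>219.5)
    print(y,"tip",x.min().round(1),"bar front",np.percentile(P[b][:,0],[2,98]).round(1),Z[b].max().round(1))
# hover gauge near (433,-265)
yaw=np.radians(-6.6)
for k in (0,np.pi):
    q=robot.solve_ik([433,-265.5,200],down(yaw+k)); print(k,None if q is None else np.round(q,2))
robot.reach([433,-265.5,200],down(yaw))
w,P,st=wrist(); save("w1",w); Z=P[...,2]
print(np.array(w["T_tool_cam"]).round(2).tolist(), st["joint_pos"].round(2),st["t"])
m=(np.hypot(P[...,0]-433,P[...,1]+265)<60)&(Z>12)&(Z<80)
p=P[m]; print(len(p),p[:,2].max()); d=p[(p[:,2]>25)&(p[:,2]<34)]; print("disc",rect(d[:,:2]))
q=p[p[:,2]>42]; print("handle",rect(q[:,:2]))
E
```

```text
-254 tip 601.8 bar front [693.9 712.8] 224.3
-154.5 tip 602.4 bar front [695.9 712.9] 224.7
-54.8 tip 601.4 bar front [644.4 713.3] 226.4
44.5 tip 602.0 bar front [672.3 713.9] 226.2
144 tip 602.0 bar front [636.3 712.7] 225.2
244 tip 602.0 bar front [640.7 714.1] 226.9
0 [ 0.52  0.59 -0.09  1.96  0.09  0.59  0.25]
3.141592653589793 [-0.11  0.87  1.09  1.99 -0.99  0.94 -1.75]
[[0.0, -0.96, -0.27, 69.09], [1.0, 0.0, 0.0, 1.08], [-0.0, -0.27, 0.96, -146.04], [0.0, 0.0, 0.0, 1.0]] [ 0.51  0.59 -0.09  1.96  0.09  0.59  0.25] 3.0667
2604 68.90607868249487
disc (array([ 433.66079712, -264.14175415]), 51.212276458740234, 50.035823822021484, -6.591087341308594)
handle (array([ 433.76333618, -264.77157593]), 48.360923767089844, 11.897047996520996, 83.68580627441406)
```

View pics/w1.png

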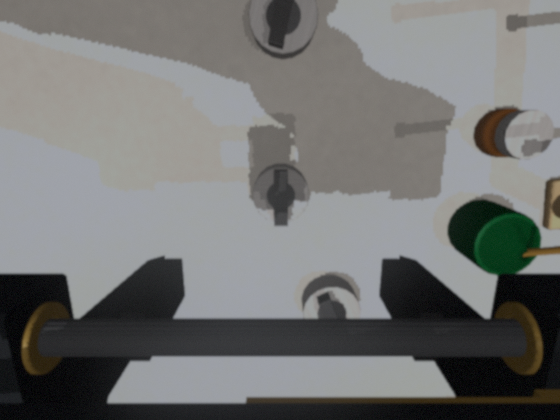

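The wrist view has the gauge at (281,193), and its position agrees with the top view to about 1 mm. I'll hang this gauge on peg1 first.

```bash
cat >> h.py <<'E'
PEGY={0:-254,1:-154.5,3:44.5,4:144}; PEGX=653
def find(c):
    """measure gauge near c from the wrist: handle centre, closing yaw"""
    w,P,st=wrist(); Z=P[...,2]
    m=(np.hypot(P[...,0]-c[0],P[...,1]-c[1])<45)&(Z>42)&(Z<80)
    h,L,W,a=rect(P[m][:,:2]); yaw=np.radians((a-90+90)%180-90); print("gauge",h.round(1),round(L,1),round(W,1),np.degrees(yaw).round(1))
    return h,yaw
def pick(c,yaw):
    robot.reach([*c,200],down(yaw)); h,yaw=find(c)
    robot.servo_line([*h,130],down(yaw)); robot.servo_line([*h,57.5],speed=80)
    effector.close_gripper(40); st=robot.get_state(); print("grip",st["gripper_width"],st["grip_force"])
    robot.servo_line([*h,222],speed=100); return robot.get_state()
def hang(k):
    y=PEGY[k]
    robot.reach([545,y,222],down(0)); robot.servo_line([545,y,222],down(0),speed=50); robot.dwell(.3)
    hit=robot.servo_line([PEGX-28,y,222],speed=60,force_limit=12); print("in",hit,robot.get_state()["ee_pos"].round(1))
    if hit: return False
    f=robot.get_state()["ft_force"]
    hit=robot.servo_line([PEGX-28,y,210.5],speed=15,force_limit=6); st=robot.get_state()
    print("down",hit,st["ee_pos"].round(1),f.round(1),st["ft_force"].round(1)); return True
def release(k):
    effector.open_gripper(); p=robot.get_state()["ee_pos"]
    robot.servo_line([p[0],p[1],300],speed=80); print("t",robot.get_state()["t"])
E
python3 - <<'E'
from h import *
st=pick([433.7,-264.8],np.radians(-6.5)); print(st["ft_force"].round(1),st["t"])
if hang(1): 
    s=snapshot("side"); cv2.imwrite("pics/s1.png",cv2.resize(s["frame"][100:320,230:430,::-1],None,fx=3,fy=2.7))
E
```

```text
gauge [ 433.8 -264.8] 48.4 12.0 -6.3
grip 0.12605710220409574 39.98878564685583
[-0.1 -0.1 -3.6] 8.0333
in False [ 624.6 -154.6  222. ]
down True [ 625.6 -154.5  215.7] [-0.8 -1.6 -2.5] [ 2.7 -0.7  0.3]
```

View pics/s1.png

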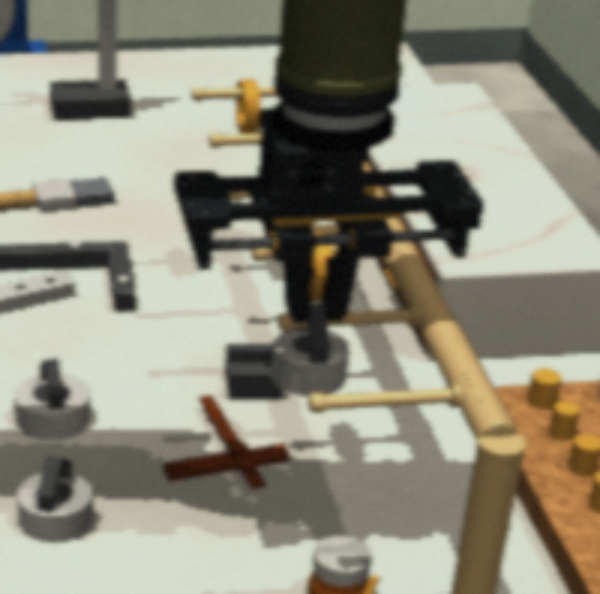

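The gauge is on peg1's shank, but the fingertips reached the peg first: TCP 215.7 against a shank top of 215, with the knob top at 217. I'll raise to clear the knob before opening, and grip the remaining gauges a little higher.

```bash
sed -i 's/\*h,57.5\]/*h,60]/; s/PEGX-28,y,210.5/PEGX-28,y,218.8/; s/\*h,222\],speed=100/*h,225],speed=100/; s/,y,222\]/,y,225]/g' h.py
python3 - <<'E'
from h import *
robot.servo_line([625,-154.5,218.6],speed=15); robot.dwell(.3)
release(1)
s=snapshot("top"); P=cloud(s);
for i in range(1):
    m=(abs(P[...,1]+154.5)<40)&(P[...,0]>590)&(P[...,0]<690)&(P[...,2]>150)&(P[...,2]<240); d=m&(P[...,2]<195); print(P[d].mean(0),d.sum())
s=snapshot("side"); cv2.imwrite("pics/s2.png",cv2.resize(s["frame"][100:320,230:430,::-1],None,fx=3,fy=2.7))
E
sed -n '/def pick/,$p' h.py
```

```text
t 14.3833
[ 619.38492567 -143.55942029  181.24603527] 209
def pick(c,yaw):
    robot.reach([*c,200],down(yaw)); h,yaw=find(c)
    robot.servo_line([*h,130],down(yaw)); robot.servo_line([*h,60],speed=80)
    effector.close_gripper(40); st=robot.get_state(); print("grip",st["gripper_width"],st["grip_force"])
    robot.servo_line([*h,225],speed=100); return robot.get_state()
def hang(k):
    y=PEGY[k]
    robot.reach([545,y,225],down(0)); robot.servo_line([545,y,225],down(0),speed=50); robot.dwell(.3)
    hit=robot.servo_line([PEGX-28,y,225],speed=60,force_limit=12); print("in",hit,robot.get_state()["ee_pos"].round(1))
    if hit: return False
    f=robot.get_state()["ft_force"]
    hit=robot.servo_line([PEGX-28,y,218.8],speed=15,force_limit=6); st=robot.get_state()
    print("down",hit,st["ee_pos"].round(1),f.round(1),st["ft_force"].round(1)); return True
def release(k):
    effector.open_gripper(); p=robot.get_state()["ee_pos"]
    robot.servo_line([p[0],p[1],300],speed=80); print("t",robot.get_state()["t"])
```

View pics/s2.png

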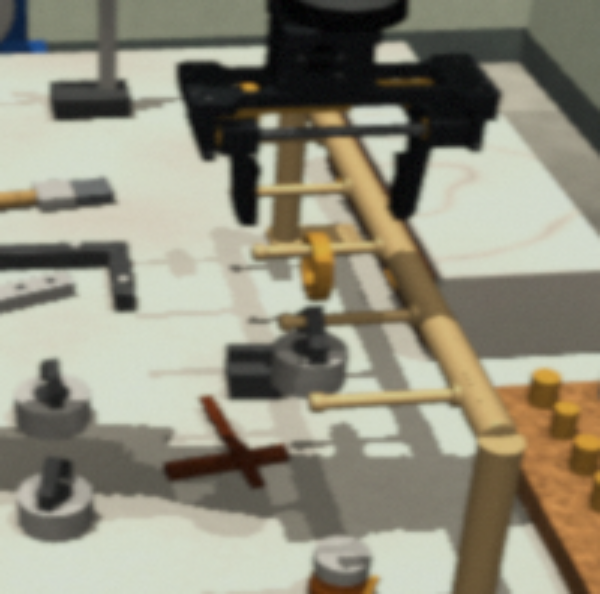

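Gauge hangs centred on peg1 (crop about (310,350)). On to the other three.

```bash
sed -i 's/speed=80); print("t"/speed=100); robot.servo_line([480,p[1],300]); print("t"/' h.py
python3 - <<'E'
from h import *
for c,yd,k in (((469.9,-390.3),20.3,0),((451.9,-120.8),-21.4,3),((459.8,15),5.4,4)):
    st=pick(c,np.radians(yd)); print(st["ft_force"].round(1))
    if st["grip_force"]<5 or not hang(k): print("STOP"); break
    release(k)
s=snapshot("side"); cv2.imwrite("pics/s3.png",cv2.resize(s["frame"][100:320,210:430,::-1],None,fx=2.7,fy=2.7))
s=snapshot("top"); save("t3",s)
E
```

```text
gauge [ 470.9 -389.8] 47.9 11.8 19.9
grip 0.12171309608328025 39.98958058655262
[-0.5 -0.7 -3.7]
in False [ 624.6 -254.2  225.1]
down False [ 625.  -254.   218.7] [ 0.2  0.1 -4.5] [ 0.8  0.1 -4.3]
t 26.825
gauge [ 452.6 -119.4] 48.0 11.9 -21.8
grip 0.12071325331212832 39.993116185069084
[-0.5 -0.2 -4. ]
in False [624.6  44.5 225.1]
down False [625.   44.5 218.7] [-0.4  0.2 -4. ] [ 0.4  0.5 -4.5]
t 38.8417
gauge [460.6  16.6] 48.5 11.8 5.0
grip 0.12255528611246219 39.995909593999386
[ 0.   0.2 -3.5]
in False [624.6 144.1 225. ]
down False [624.9 144.  218.7] [-0.4  0.1 -4.5] [-0.8 -0.2 -4.4]
t 50.525
```

View pics/s3.png

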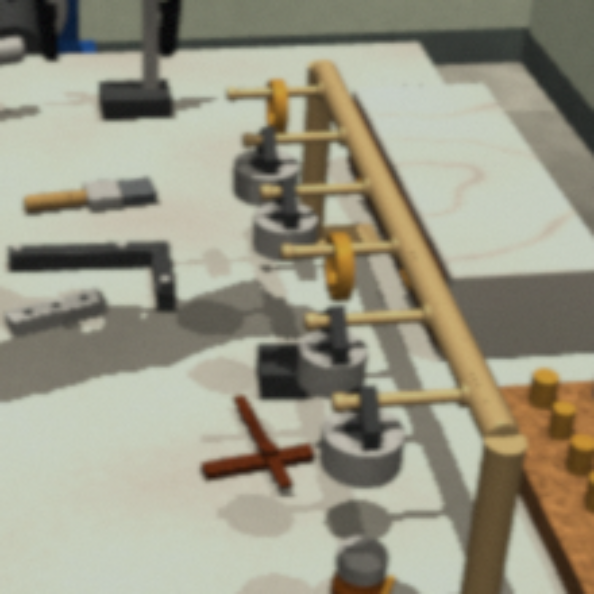

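View pics/t3.png

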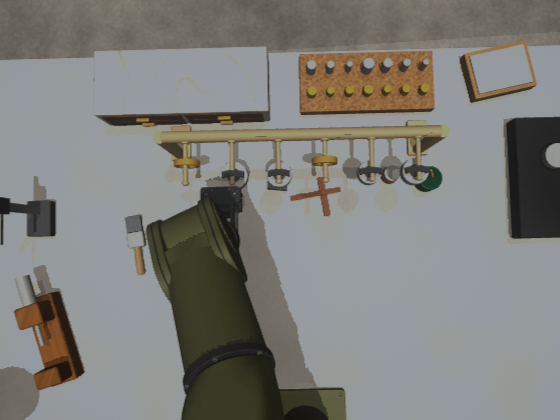

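All four gauges hang on pegs 4, 3, 1 and 0, seen in the side crop at (265,175), (287,228), (332,358) and (362,450). The rings are undisturbed on pegs 5 and 2. Next is the bar, so I'll measure the fence and bar from close by.

```bash
cat >> h.py <<'E'
def fence_bar(dbg=None):
    w,P,st=wrist(); Z=P[...,2]; 
    if dbg: save(dbg,w)
    R=(P[...,0]>340)&(P[...,0]<580)&(P[...,1]>130)&(P[...,1]<320)
    bs=blobs(R&(Z>19.8)&(Z<27),150); f=max(bs,key=lambda b:b.sum()); c,L,W,a=rect(P[f][:,:2]); th=np.radians(a)
    ex=np.array([np.cos(th),np.sin(th)]); ey=np.array([-ex[1],ex[0]])
    q=(P[f][:,:2]-c)@np.stack([ex,ey],1)
    o=c+ex*(L/2-20)+ey*(W/2-20)
    print("fence",c.round(1),round(L,1),round(W,1),round(a,2),"corner",o.round(1),"z",np.median(Z[f]).round(1))
    for b in blobs(R&(Z>13)&(Z<19.8),300):
        p=P[b]; cb,l,wd,ab=rect(p[:,:2]); print("bar?",b.sum(),cb.round(1),round(l,1),round(wd,1),round(ab,2),"in fence",(np.array([ex,ey])@(cb-o)).round(1))
    return o,th
E
python3 - <<'E'
from h import *
robot.reach([440,200,300],down(0)); fence_bar("w4")
E
```

```text
fence [466.4 241.5] 169.6 104.8 -2.16 corner [532.4 271.4] z 22.2
bar? 1631 [428.2 183.1] 100.0 25.3 19.69 in fence [-100.8  -92.2]
```

View pics/w4.png

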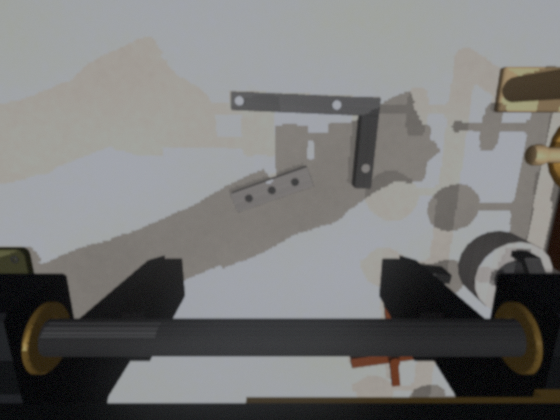

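The bar has been knocked to (428,183), image (271,190); the fence corner is at (532,271) with yaw about -2.2°. I'll grip the bar, square it off near the corner, then push it in.

```bash
cat > bar.py <<'E'
from h import *
o,th=np.array([532.4,271.4]),np.radians(-2.2)
ex=np.array([np.cos(th),np.sin(th)]); ey=np.array([-ex[1],ex[0]])
F=lambda x,y,z:[*(o+ex*x+ey*y),z]
def push(a,b,yaw,z=6,fl=12):
    robot.reach(F(*a,90),down(yaw)); robot.servo_line(F(*a,z),down(yaw),speed=80); robot.dwell(.2)
    hit=robot.servo_line(F(*b,z),speed=30,force_limit=fl); st=robot.get_state()
    p=st["ee_pos"][:2]-o; print("push",hit,"at",(p@ex).round(1),(p@ey).round(1),st["ft_force"].round(1))
    d=np.array(a)-b; d=d/np.linalg.norm(d); r=(p@ex+d[0]*12,p@ey+d[1]*12)
    robot.servo_line(F(*r,z),speed=60); robot.servo_line(F(*r,90),speed=100)
E
python3 - <<'E'
from bar import *
y0=np.radians(19.7-90); c=[428.2,183.1]
robot.reach([*c,100],down(y0)); robot.servo_line([*c,4],speed=80); effector.close_gripper(20)
print(robot.get_state()["gripper_width"]); y1=th-np.pi/2
robot.servo_line([*c,50]); robot.reach(F(-60,-77,50),down(y1)); robot.servo_line(F(-60,-77,4.5),down(y1),speed=40)
effector.open_gripper(); robot.servo_line(F(-60,-77,90)); effector.close_gripper(20)
push((-60,-130),(-60,-36),y1)
push((-150,-14),(-110,-14),th)
push((-52,-65),(-52,-38),y1)
robot.reach([440,200,300],down(0)); fence_bar("w5"); print(robot.get_state()["t"])
E
```

```text
Traceback (most recent call last):
cell.Unreachable: the arm cannot follow that straight line within its joint ranges
```

```bash
python3 - <<'E'
from bar import *
print(robot.get_state()["joint_pos"].round(2))
for n,p,y in (("pick",[428.2,183.1,4],np.radians(19.7-90)),("place",F(-60,-77,4),th-np.pi/2),("py",F(-60,-130,6),th-np.pi/2),("py2",F(-60,-36,6),th-np.pi/2),("px",F(-150,-14,6),th),("px2",F(-110,-14,6),th)):
    for k in (0,np.pi):
        q=robot.solve_ik(p,down(y+k)); print(n,round(np.degrees(y+k)),None if q is None else np.round(q,2))
E
```

```text
[-0.56  0.75  0.09  2.16 -0.26  0.24 -1.46]
pick -70 None
pick 110 [-0.38  0.95 -0.19  2.17  1.39  0.16  0.03]
place -92 [-0.53  0.96  0.08  2.05 -0.46  0.14 -1.64]
place 88 [-0.29  0.97 -0.32  2.04  1.05  0.31  0.03]
py -92 [-0.42  0.95  0.05  2.11 -0.43  0.09 -1.58]
py 88 [-0.23  0.95 -0.26  2.1   1.12  0.23  0.04]
py2 -92 [-0.62  0.97  0.11  2.   -0.48  0.2  -1.7 ]
py2 88 [-0.33  0.98 -0.38  1.98  0.99  0.38  0.03]
px -2 [-0.58  0.95 -0.19  2.18  1.39  0.16 -2.13]
px 178 [-0.21  1.09 -0.83  2.16  1.48  0.72  0.96]
px2 -2 [-0.63  0.95 -0.03  2.09  0.22  0.11 -0.9 ]
px2 178 [ 0.01  1.32 -1.26  2.05  1.48  1.18  1.11]
```

```bash
python3 - <<'E'
from bar import *
y0=np.radians(19.7+90); c=[428.2,183.1]; y1=th+np.pi/2
robot.reach([*c,100],down(y0)); robot.servo_line([*c,4],speed=80); effector.close_gripper(20)
print(robot.get_state()["gripper_width"])
robot.servo_line([*c,50]); robot.reach(F(-60,-77,50),down(y1)); robot.servo_line(F(-60,-77,4.5),down(y1),speed=40)
effector.open_gripper(); robot.servo_line(F(-60,-77,90)); effector.close_gripper(20)
push((-60,-130),(-60,-36),y1)
try: push((-145,-14),(-110,-14),th)
except robot.Unreachable as e: print(e, robot.get_state()["ee_pos"])
print(robot.get_state()["t"])
robot.reach([440,200,300],down(0)); fence_bar("w5")
E
```

```text
Traceback (most recent call last):
cell.Unreachable: the arm cannot follow that straight line within its joint ranges
```

```bash
python3 - <<'E'
from bar import *
print(robot.get_state()["ee_pos"].round(), robot.get_state()["joint_pos"].round(2))
b=np.radians(19.7)
for d in (0,25):
  c=np.array([428.2,183.1])+d*np.array([np.cos(b),np.sin(b)])
  for k in (90,-90):
    for z in (4,30,60,100):
      q=robot.solve_ik([*c,z],down(b+np.radians(k))); print(d,k,z,None if q is None else np.round(q,2))
E
```

```text
[429. 184. 101.] [-0.56  0.75  0.09  2.16 -0.26  0.24 -1.46]
0 90 4 [-0.38  0.95 -0.19  2.17  1.39  0.16  0.03]
0 90 30 [-0.25  0.92 -0.41  2.16  1.27  0.34  0.15]
0 90 60 [-0.01  0.96 -0.84  2.15  1.28  0.69  0.13]
0 90 100 [-0.56  0.75  0.09  2.16 -0.27  0.24 -1.46]
0 -90 4 None
0 -90 30 [-0.52  0.89  0.03  2.18 -0.29  0.07 -1.44]
0 -90 60 [-0.54  0.83  0.05  2.17 -0.28  0.14 -1.45]
0 -90 100 [-0.56  0.75  0.09  2.16 -0.27  0.24 -1.46]
25 90 4 [-0.12  1.02 -0.62  2.08  1.35  0.54  0.12]
25 90 30 [-0.01  1.04 -0.84  2.08  1.32  0.72  0.15]
25 90 60 [ 0.16  1.19 -1.26  2.07  1.36  1.13  0.12]
25 90 100 [-0.1   0.83 -0.65  2.07  0.96  0.58  0.46]
25 -90 4 [-0.51  0.95  0.03  2.1  -0.28  0.09 -1.44]
25 -90 30 [-0.52  0.9   0.05  2.11 -0.28  0.14 -1.45]
25 -90 60 [-0.54  0.84  0.07  2.1  -0.27  0.21 -1.45]
25 -90 100 [-0.56  0.76  0.11  2.09 -0.26  0.3  -1.46]
```

```bash
python3 - <<'E'
from bar import *
b=np.radians(19.7); y0=b-np.pi/2; y1=th-np.pi/2; c=np.array([428.2,183.1])+25*np.array([np.cos(b),np.sin(b)])
robot.reach([*c,100],down(y0)); robot.servo_line([*c,4],down(y0),speed=80); effector.close_gripper(30)
print(robot.get_state()["gripper_width"])
robot.servo_line([*c,45]); robot.reach(F(-40,-76,45),down(y1)); robot.servo_line(F(-40,-76,4.3),down(y1),speed=40,force_limit=15)
print(robot.get_state()["ee_pos"].round(1),"stop",robot.servo_line(F(-18,-76,4.3),speed=25,force_limit=10)); p=robot.get_state()["ee_pos"][:2]-o; print(p@ex,p@ey)
effector.open_gripper(); robot.servo_line(F(p@ex,p@ey,90)); effector.close_gripper(20)
try:
    push((-50,-128),(-50,-36),y1)
    push((-128,-23),(-100,-23),y1)
except robot.Unreachable as e: print(e, robot.get_state()["ee_pos"])
print(robot.get_state()["t"])
robot.reach([440,200,300],down(0)); fence_bar("w5")
E
```

```text
0.2808511479109499
[489.7 197.    4.5] stop True
-25.81994618526239 -76.08158530810312
push False at -50.1 -38.4 [-0.1 -6.7  2.3]
push True at -112.1 -23.1 [-0.4 -0.3  0.6]
70.5583
fence [466.1 241.4] 170.3 104.9 -2.2 corner [532.4 271.4] z 22.2
bar? 1900 [481.2 238.5] 100.6 70.3 -2.69 in fence [-49.9 -34.8]
```

View pics/w5.png

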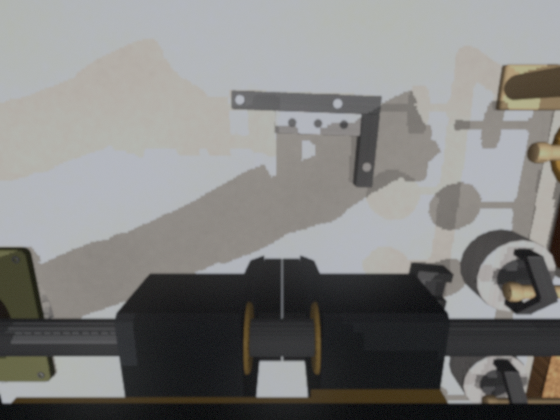

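The bar lies along the fence at (318,122) with its end at the stop. I'll repeat both pushes a bit firmer to make it flush, then look closely.

```bash
python3 - <<'E'
from bar import *
y1=th-np.pi/2
push((-122,-23),(-96,-23),y1,fl=18)
push((-50,-55),(-50,-32),y1,fl=18)
push((-122,-23),(-96,-23),y1,fl=18)
push((-50,-55),(-50,-32),y1,fl=18)
robot.reach([470,170,250],down(0)); w,P,st=wrist(); np.save("P6.npy",P)
cv2.imwrite("pics/w6.png",cv2.resize(w["frame"][30:230,180:430,::-1],None,fx=3,fy=3))
print(w["camera_matrix"][0,0],st["t"])
q=(P[...,:2]-o)@np.stack([ex,ey],1); Z=P[...,2]
m=(Z>16)&(Z<19.9)&(q[...,0]>-125)&(q[...,0]<5)&(q[...,1]>-60)&(q[...,1]<5)
m=cv2.morphologyEx(m.astype(np.uint8),cv2.MORPH_OPEN,np.ones((5,5)))>0
for bl in blobs(m,300): print(bl.sum(),rect(q[bl]), np.median(Z[bl]))
E
```

```text
push True at -112.1 -23.1 [-0.3 -0.6 -0. ]
push False at -50.1 -38.3 [ -0.7 -11.9   4.3]
push True at -112.1 -23.1 [ 0.4 -0.1 -0.5]
push False at -50.1 -38.3 [ -0.6 -12.2   4.1]
355.819451845223 89.3
2438 (array([-50.24853134, -12.38151455]), 100.24419403076172, 25.167274475097656, 0.0369744747877121) 18.11552140433821
```

View pics/w6.png

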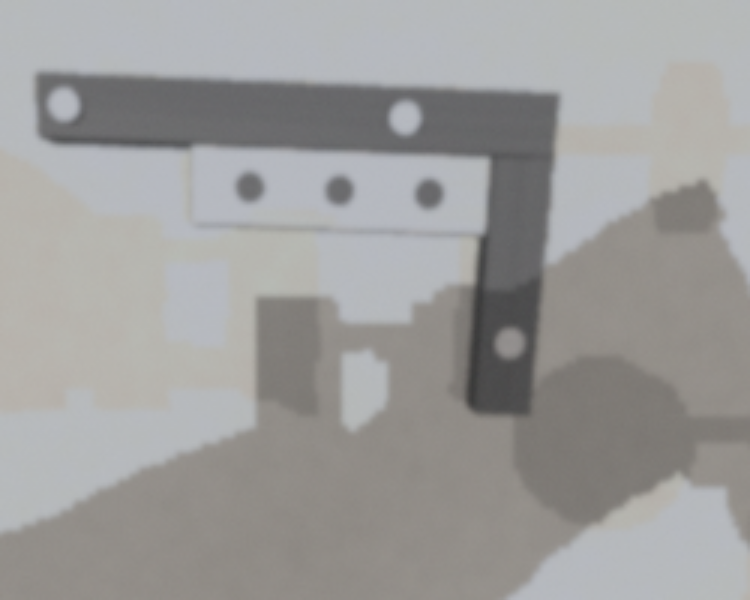

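Bar reads (-50.2, -12.4) mm in the fence frame and is parallel within 0.1°, with no gap visible at the fence or the stop (crop (340,190)). I'll back the arm off and do a last check.

```bash
python3 - <<'E'
from bar import *
robot.reach([450,-100,350],down(0)); robot.dwell(1)
s=snapshot("top"); a=s["frame"]; t=snapshot("side")["frame"]
cv2.imwrite("pics/f.png",np.vstack([a[110:300,120:470],cv2.resize(t[110:330,180:430],(350,308))])[:,:,::-1])
P=cloud(s); q=(P[...,:2]-o)@np.stack([ex,ey],1); Z=P[...,2]
m=(Z>14.5)&(Z<20)&(q[...,0]>-160)&(q[...,0]<5)&(q[...,1]>-120)&(q[...,1]<5)
m=cv2.morphologyEx(m.astype(np.uint8),cv2.MORPH_OPEN,np.ones((3,3)))>0
for bl in blobs(m,50): print(bl.sum(),rect(q[bl]))
print(robot.get_state()["t"])
E
```

```text
52 (array([-88.78243256, -17.92197418]), 22.671812057495117, 17.993873596191406, 2.6687052249908447)
91.5583
```

View pics/f.png

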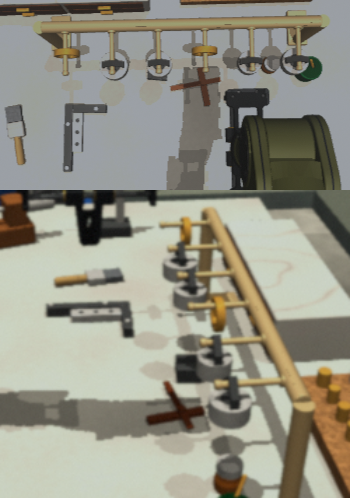

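The final views show the bar in the corner at (78,130), gauges on pegs 4, 3, 1 and 0, both rings in place and the other objects unmoved.

```bash
python3 -c "
from cell import order
print(order.sign_off())"
```

```text
the job is handed in; nothing more can be done
None
```

I hung all four gauges on the free pegs (0, 1, 3 and 4), pushed the bar flush into the fence corner after it had been knocked, left the rings and other objects in place, and handed the job in at about 92 s; no verdict was returned.

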